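Snug down the barrel lid in the screw press

ROBOT

A 6-joint arm with a two-finger parallel gripper is mounted at the origin on the work surface. World frame = base frame: x ahead of the robot, y to its left, z up, the work surface at z = 0. Lengths are in m, angles in rad, forces in N, time in s.
With the tool pointing down it reaches from about 0.3 to 0.775 m from the base axis. Payload 14.6 kg.
Tool frame: the origin (TCP) lies on the centre line of the jaws, within the pads' length; the fingertips stand 25 mm ahead of it and the grasp point (between the pads) lies 6 mm ahead of it (ctrl.tip_reach is the distance from the TCP to the fingertips, in m); z points along the fingers, y is the line along which they close (so a half turn about z gives the same grasp; the last joint's range is limited). The gripper opens to 94 mm and grips with 3 to 60 N. Pads are 16 mm wide; open, the fingers measure 119 mm over their backs; the gripper's body (75 mm by 177 mm) begins 78 mm behind the grasp point.
Start: joints at [-1.41, 0.3, 1.521, -0, 1.321, -0.067], TCP at [0.124, -0.536, 0.23] pointing down, gripper open.
Joint ranges: [-3.03, 3.03], [-0.79, 2.21], [0.23, 2.52], [-1.04, 4.18], [0, 3.07], [-2.55, 2.55]. Speed limits (rad/s): [2.22, 2.22, 2.57, 3.14, 3.14, 3.14].

INTERFACE

Orientations are given as [roll, pitch, yaw] about the fixed x, y, z axes, in that order (R = Rz(yaw) Ry(pitch) Rx(roll)).
In Python, from station import ctrl gives the robot as it stands. The module is installed in compiled form; this text tells all that it offers.
- The arm moves only by the tool apply_moves, never from a script. Its argument "deltas" is a list of rows, each a list of 7 numbers: the closure in counts, from 0 (fully open) to 255 (shut), then the shift along the world's x, y, z in cm, then the turn, a rotation vector about the world's x, y, z in rad. In form: [[jaw, tx, ty, tz, ax, ay, az], ...]. A call has 1 to 10 rows; each row shifts and turns the commanded pose from where the row before left it; what a row does not reach is not made up. A row lasts 1/10 s, in which the tool goes at most 50 mm and 8.59 degrees, less where a joint would pass 70% of its speed; a pose out of reach is approached as far as the arm can. A call with a gripper value outside its range is refused whole. The fingers move at their own pace and stop on an object; "grip_force" is the grip in N (left out, the last holds). Time passes only in rows, so rows that do not move let the fingers close. It gives the time, the measured TCP pose, the force, the opening and the grip force at its end, in the units of the state.
- ctrl.get_obs(): the state, without advancing time (a new reading comes with each control period).
- ctrl.camera(name): name is "scene" or "top"; returns a dict with "img" (480x640x3 uint8, red, green, blue), "K" (3x3 intrinsics, pixels), "pose" (4x4, takes a point from camera to world coordinates). Camera axes: x right, y up, looking along -z (the intrinsics and any distortion apply to the point x, -y, -z); pixel columns grow to the right and rows downward; lengths in m; the calibration is good to about 2 mm. A picture is of the moment at which its call begins. There is no depth.
- ctrl.hand_in(): hands the job in; it is judged then, once.
The state is a dict: "time_s": time; "qpos": joint angles; "joint_vel": joint speeds; "tau": joint torques, N m; "ee_pos": TCP position; "eef_rot": TCP orientation; "force": force on the tool from outside, world axes, zero at the start; "moment": the same for the moment, N m; "grip_width": finger opening in m; "grip_force": force on a finger pad.
Only numpy, scipy, OpenCV 4.12 (cv2) and the standard library are available. Lean on these libraries where they do the work, as an engineer would, in place of code of your own. Each camera call takes 0.05 s, during which the arm holds its last target. There are 200 camera calls.

TASK

Two identical small screw presses stand on the shelf, one over the rubber-lidded tumbler barrel and one over the chunk of amethyst. On the press over the barrel, turn the black bar knob clockwise until the rubber foot touches the lid, then one eighth of a turn (45 degrees) more, without overtightening, and let go. Leave the knob of the amethyst press as it is.

Things in the scene. Friction and masses are not known exactly. Their poses are not given: they have to be found in the camera images.
- lid_screw (a joint): Angle of the barrel press's knob (rad), growing clockwise from above; starts at -0.65 to -0.30. At 0 the foot just touches the lid and the knob's black bar lies in line with the aluminium bridge (before that it stands anticlockwise of it); 1/8 turn is 0.785. Friction 0.15 N m holds it where left; at 0.785 turning takes 0.22 N m. It does not rise or sink. Stops at -1.2 and 1.4.
- lid_screw_grip (a point): Grip point of that knob, on its vertical axis, 195 mm above the shelf; turns with the knob: z up, y along the black bar (62 mm long, 14 thick, from 178 to 208 mm above the shelf). Below it a 13 mm stem and the bridge, 160 x 34 mm, top at 160 mm, nuts on it to 166 mm. Under the bridge stands the loose barrel: grey, 100 mm tall, black rubber lid 92 mm wide with a steel disc.
- foot: Black rubber foot of the barrel press, a disc 36 mm wide, 14 mm thick, under the bridge on the knob's axis; origin 12 mm above its underside. It goes straight down 4.8 mm per rad of knob, without turning, and once on the lid yields by about 4 N per mm. Its y axis runs along the bridge.
- twin_screw_bar_end (a point): One end of the bar of the knob on the other press, built the same, which holds the purple amethyst; 31 mm from that knob's axis, 195 mm above the shelf. To be left as it is.
Not all that is in view belongs to the job. Leave any green or pink look-alike of the part that bears lid_screw alone.

How it is judged:
By the outcome, as a careful person would: the job done as asked, in the order asked, and still so for the second after the job is handed in, with the robot touching nothing.
It also fails if it takes over 35 s, if anything falls off the work surface, if the arm or the gripper's body presses on something with over 40 N, if the wrist force passes 120 N, or if a joint passes its speed limit or range.

## Working session

There is one attempt and no reset: what is moved stays moved. The work goes in short steps, Python scripts to look and compute and a tool call to move; the robot and the scene stay as the last step left them, time stands still between calls to the robot, and variables do not carry over. Pictures are saved under pics/ and viewed, at most 10 in all, crops included, and the job is handed in when it is done.

Besides the shell and the picture viewer there is one more tool, called as name(argument=value, ...), one argument or row to a line, values as JSON. apply_moves: Moves the arm, as the interface text tells. Its arguments: {"type":"object","properties":{"deltas":{"type":"array"},"grip_force":{"type":"number"}},"required":["deltas"]}

```bash
mkdir -p pics
cat > h.py <<'E'
import numpy as np, cv2
from station import ctrl
def grab(n,f):
    c=ctrl.camera(n); cv2.imwrite('pics/'+f,c['img'][:,:,::-1]); np.savez(''+f+'.npz',**{k:np.array(c[k]) for k in('img','K','pose')}); print(n,[k for k in c]); return c
def ray(c,u,v,z):
    K,P=c['K'],c['pose']; d=np.linalg.inv(K)@[u,v,1]; d=P[:3,:3]@[d[0],-d[1],-d[2]]; o=P[:3,3]
    return o+d*(z-o[2])/d[2]
def proj(c,p):
    q=np.linalg.inv(c['pose'])@[*p,1]; w=c['K']@[q[0],-q[1],-q[2]]; return w[:2]/w[2]
E
python3 - <<'E'
from h import *
print(ctrl.get_obs())
for n in('scene','top'):
    c=grab(n,n+'0.png'); print(c['K'],c['pose'])
E
```

```text
{'time_s': 0.0, 'qpos': array([-1.40959419e+00,  3.00446087e-01,  1.52158281e+00, -4.00073265e-05,
        1.32070858e+00, -6.66167670e-02]), 'joint_vel': array([-3.21802167e-04, -7.37762130e-04,  3.26233779e-04,  5.10244473e-04,
        5.05257757e-05, -3.71491223e-04]), 'tau': array([-8.16627271e-04, -5.31809092e+01, -3.52740777e+01,  7.08568026e-02,
        2.44136655e-02, -9.26714347e-05]), 'ee_pos': array([ 0.12415992, -0.5355583 ,  0.22989931]), 'eef_rot': array([-3.14044779e+00, -3.75424404e-05,  2.27828807e-01]), 'force': array([-0.18615209,  0.27396104,  0.15476282]), 'moment': array([-0.00674137,  0.00574556,  0.0062325 ]), 'grip_force': 0.0, 'grip_width': 0.09416303701100594}
scene ['img', 'K', 'pose']
[[517.20467245   0.         313.58861168]
 [  0.         517.20467245 232.32312568]
 [  0.           0.           1.        ]] [[-0.8465673  -0.30406407  0.4368854   0.84371667]
 [ 0.53216275 -0.46613882  0.70676546  0.669698  ]
 [-0.01125274  0.83081866  0.55642945  0.64412945]
 [ 0.          0.          0.          1.        ]]
top ['img', 'K', 'pose']
[[621.78039      0.         310.94443048]
 [  0.         621.78039    232.79303538]
 [  0.           0.           1.        ]] [[ 0.01635645  0.99300784 -0.11690975  0.30933529]
 [-0.9997492   0.01445345 -0.0171068   0.01405979]
 [-0.01529744  0.11716023  0.9929952   1.20249874]
 [ 0.          0.          0.          1.        ]]
```

View pics/scene0.png

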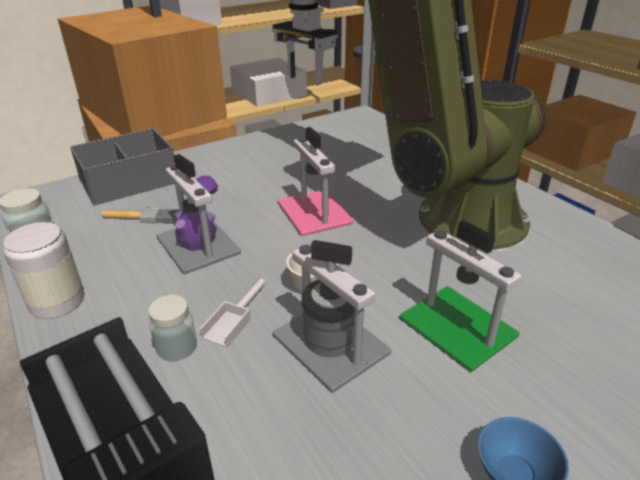

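View pics/top0.png

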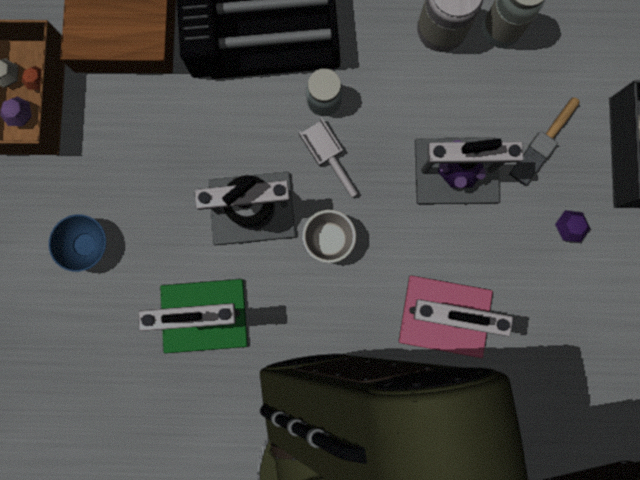

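The scene shows four presses. In the top view they are: grey base with barrel at (240,190), grey base with amethyst at (475,150), green look-alike at (187,317) and pink look-alike at (465,317). The one at (240,190) is the target, because the black lid and grey barrel stand under it. I'll enlarge that one to confirm it and measure.

Run:
```python
from h import *
c=dict(np.load('top0.png.npz')); im=c['img']
crop=im[160:250,185:305]; cv2.imwrite('pics/crop1.png',cv2.resize(crop[:,:,::-1],None,fx=6,fy=6,interpolation=cv2.INTER_CUBIC))
g=im.max(2).astype(int)
# bright bridge
m=(g>130).astype('uint8'); n,l,s,ce=cv2.connectedComponentsWithStats(m)
for i in range(1,n):
    if s[i,4]>60 and 185<ce[i][0]<305 and 160<ce[i][1]<250: print('bright',s[i],ce[i])
print(g[176:212:2,215:265:3])
```

```text
bright [255 181  33  21 232] [271.69396552 193.34051724]
bright [195 187  38  21 353] [213.09631728 196.1529745 ]
[[114 112 108 106 106 107  95  82  65  36  19  16  14  39  61  86  85]
 [ 88  87  88  76  79  83  62  30  16  14   7  11   8  10  21  57  87]
 [ 82  86  77  84  78  77  25  11  21  20  16  19  23   0  23   8  48]
 [ 82  80  84  81  83  34  14  13  11  14  12  17   7   1  22  29  35]
 [ 80  81  81  86  55  13  26  18  15  19  19  13  12  16  59  63  64]
 [ 85  79  83  99 106 111 118  25  18  23   9   0  15  57  65  67  65]
 [135 138 147 147 151 143  73  12  13   1   9  10  53  63  60  69  69]
 [144 148 146 146 153  82  16  18   9  17   0  46  70  64  66  66  67]
 [152 150 149 147 108  18  20  13   8  13  21  66  63  62  64  66  80]
 [148 148 149 124  16   6  15   0  10   1  40  62  64  62  64  71 134]
 [154 147 144  36  14  12   2   0  18  21  58  66  67  63  65 137 148]
 [149 144 125  14   4   8   0  12  56  60  70  60  65  69 128 153 155]
 [152 148 148  23  11   3   7  48  69  73  63  67  75 107 150 149 141]
 [151 154 156 110   4   8  43  62  69  66  63  62  83  95  81  71  59]
 [153 151 144 136  32  36  69  49  48  35  37  28  27  44  45  47  11]
 [ 92  79  70  47  27  20  44  43  18   8   0   9  35  52  45  47   6]
 [ 26  23  37   1   9   6  44  48  43  36  29  48  50  48  48  38   1]
 [ 19  20  24  22   9   2  23  54  79  95  94 104  97  48  49  20  11]]
```

View pics/crop1.png

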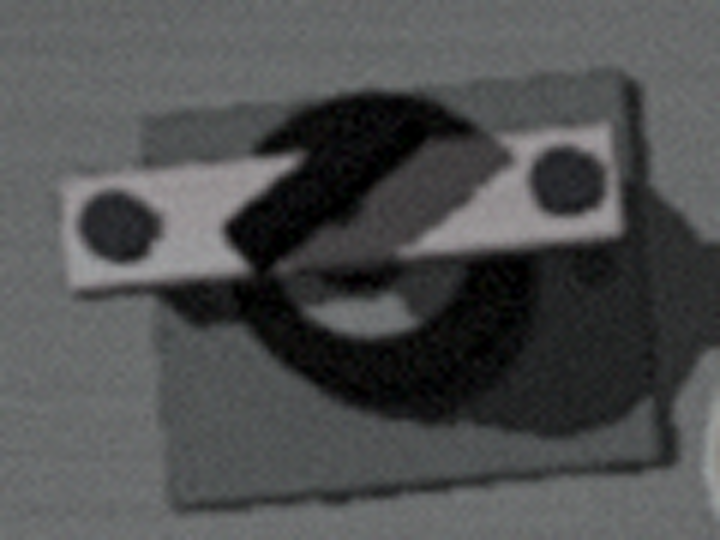

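The crop confirms the target: a black rubber lid with a steel disc lies under the bridge. The nuts are at crop (118,226) and (568,180). The bar's near end has corners at (228,228) and (262,272), and it stands anticlockwise of the bridge.

Run:
```python
from h import *
c=dict(np.load('top0.png.npz')); px=lambda u,v:(185+(u+.5)/6-.5,160+(v+.5)/6-.5)
A=ray(c,*px(118,226),.166);B=ray(c,*px(568,180),.166); M=(A+B)/2
print(A,B,M,np.linalg.norm(A-B))
yb=np.degrees(np.arctan2(*(B-A)[1::-1]))
e1=ray(c,*px(228,228),.208);e2=ray(c,*px(262,272),.208); e=(e1+e2)/2
d=M-e; print('bridge dir',yb,'bar half',np.linalg.norm(d[:2]),'dir',np.degrees(np.arctan2(d[1],d[0])), 'end width',np.linalg.norm(e1-e2))
# scene nuts check
s=dict(np.load('scene0.png.npz'))
for P in(A,B,[*M[:2],.208]): print(proj(s,P))
for f in ((305,254),(363,292)): print(ray(s,*f,.166))
# scene bar top corners blob
im=s['img'].max(2); m=(im<45).astype('uint8')[225:275,290:370]
n,l,st,ce=cv2.connectedComponentsWithStats(m)
for i in range(1,n):
    if st[i,4]>60: print(st[i],ce[i]+[290,225])
cv2.imwrite('pics/crop2.png',cv2.resize(s['img'][225:315,280:400,::-1],None,fx=6,fy=6,interpolation=cv2.INTER_CUBIC))
```

```text
[0.48937797 0.21372063 0.166     ] [0.50427897 0.08681162 0.166     ] [0.49682847 0.15026613 0.166     ] 0.12778081566205896
bridge dir -83.303286570483 bar half 0.02935605820383131 dir -44.73727317178402 end width 0.01532332816618671
[357.22561472 285.87855266]
[302.66415922 246.29507844]
[328.63553629 242.33709185]
[0.51198741 0.10662895 0.166     ]
[0.49049591 0.22905603 0.166     ]
```

View pics/crop2.png

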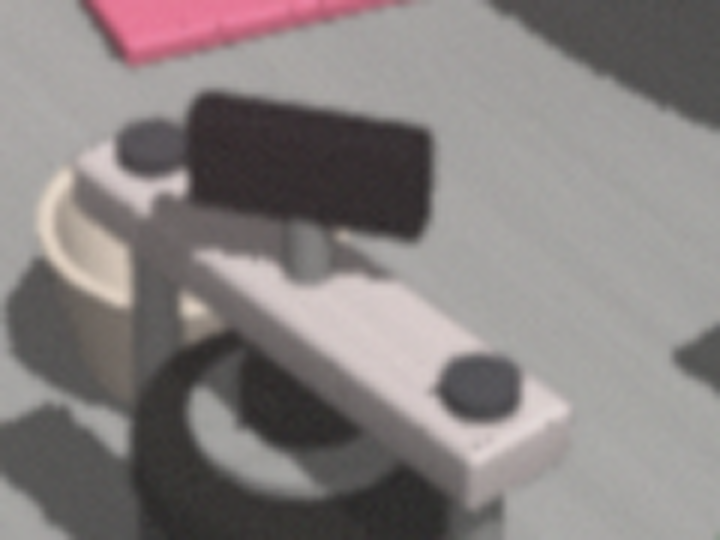

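Run:
```python
from h import *
s=dict(np.load('scene0.png.npz')); px=lambda u,v:(280+(u+.5)/6-.5,225+(v+.5)/6-.5)
B=ray(s,*px(152,140),.166);A=ray(s,*px(482,375),.166)
print(A,B,(A+B)/2,np.degrees(np.arctan2(*(B-A)[1::-1])),np.linalg.norm(A-B))
L,R=ray(s,*px(195,95),.208),ray(s,*px(432,128),.208)
print(L,R,np.degrees(np.arctan2(*(L-R)[1::-1])),np.linalg.norm(L-R))
```

```text
[0.48773421 0.21798496 0.166     ] [0.50358019 0.09258124 0.166     ] [0.4956572 0.1552831 0.166    ] -82.79828992557995 0.12640090313610164
[0.51461666 0.1327529  0.208     ] [0.47386851 0.17608377 0.208     ] -46.75944887554403 0.05948088700853715
```

apply_moves(
  deltas=[
    [0,0,0,3,0,0,0.07],
    [0,1,0,3,0,0,0.07],
    [0,2.5,2,3,0,0,0.07],
    [0,3,3,0,0,0,0.07],
    [0,3,3,0,0,0,0.07],
    [0,3,3,0,0,0,0.07],
    [0,3,3,0,0,0,0.07],
    [0,3,3,0,0,0,0.07],
    [0,3,3,0,0,0,0.07],
    [0,3.5,3,0,0,0,0.07],
  ],
)

```text
time_s: 1.1
ee_pos: [0.3749, -0.3043, 0.3205]
eef_rot: [-3.142, 0.0, 0.93]
force: [-0.1, -0.7, -0.1]
grip_width: 0.0939
grip_force: 0.0
```

apply_moves(
  deltas=[
    [0,1.2,3,0,0,0,0.07],
    [0,1.2,3,0,0,0,0.07],
    [0,1.2,3,0,0,0,0.07],
    [0,1.2,3,0,0,0,0.07],
    [0,1.2,3,0,0,0,0.07],
    [0,1.2,3,0,0,0,0.07],
    [0,1.2,3,0,0,0,0.07],
    [0,1.2,3,0,0,0,0.07],
    [0,1.2,3,0,0,0,0.07],
    [0,1.2,3,0,0,0,0.07],
  ],
)

```text
time_s: 2.1
ee_pos: [0.4944, -0.0045, 0.3202]
eef_rot: [-3.141, -0.0, 1.631]
force: [0.7, -0.6, 0.7]
grip_width: 0.0941
grip_force: 0.0
```

apply_moves(
  deltas=[
    [0,0,2.5,-1,0,0,0.1],
    [0,0,2.5,-1,0,0,0.1],
    [0,0,2.5,-1,0,0,0.1],
    [0,0,2.5,-1,0,0,0.1],
    [0,0,2,-1,0,0,0.1],
    [0,0,1.5,-1,0,0,0.1],
    [0,0,1.2,0,0,0,0.1],
    [0,0,0.6,0,0,0,0],
    [0,0,0,0,0,0,0],
  ],
)

```text
time_s: 3.0
ee_pos: [0.4942, 0.1476, 0.2604]
eef_rot: [-3.141, -0.0, 2.326]
force: [-0.8, -0.5, 0.3]
grip_width: 0.0942
grip_force: 0.0
```

Run:
```python
from h import *
o=ctrl.get_obs(); print(o['ee_pos'],o['eef_rot'],o['qpos'])
s=grab('scene','scene1.png')
p=o['ee_pos']; print(proj(s,p),proj(s,[.496,.1525,.208]))
cv2.imwrite('pics/crop3.png',cv2.resize(s['img'][160:320,230:430,::-1],None,fx=3.7,fy=3.7,interpolation=cv2.INTER_CUBIC))
```

```text
[0.49416669 0.14758332 0.26038005] [-3.14143902e+00 -9.18627779e-05  2.32561803e+00] [ 2.19191818e-01  2.00756574e-01  1.57440096e+00  5.99629497e-07
  1.36661412e+00 -5.35630014e-01]
scene ['img', 'K', 'pose']
[329.33559673 210.63104306] [329.94571338 242.89023869]
```

View pics/crop3.png

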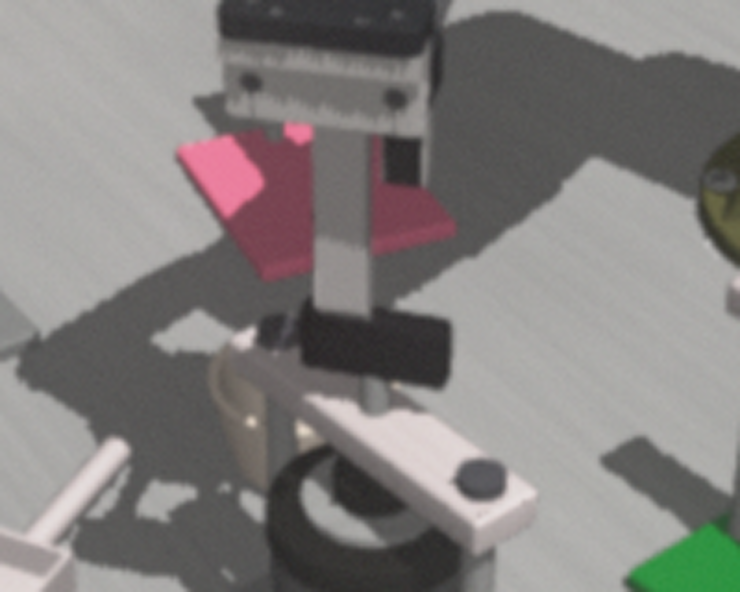

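The near finger's tip is at crop (343,312), in front of the bar. The bar itself is centred at (376,345). I'll use the known finger position to check the camera offset.

Run:
```python
from h import *
s=dict(np.load('scene1.png.npz')); p=np.array([.49417,.14758,.2604]); y=2.3256-np.pi/2
u=np.array([np.cos(y),np.sin(y),0])
px=lambda a,b:(230+(a+.5)/3.7-.5,160+(b+.5)/3.7-.5)
t=p+u*.0595-[0,0,.025]; print('tip pred',proj(s,t),'seen',px(342,313))
# knob bar front face centre; front top edge ends
off=np.array(px(342,313))-proj(s,t); print(off)
x=np.array([-u[1],u[0],0])
for c in([.496,.1525,0],[.4955,.155,0],[.497,.1502,0]):
    c=np.array(c)
    print('front-face corners pred',[np.round(proj(s,c+u*.007+x*a*.031+[0,0,z]),1) for a in(1,-1) for z in(.208,.178)])
print('seen',[np.round(px(*q),1) for q in((448,320),(443,387),(305,300),(303,368))])
```

```text
tip pred [319.2415309  248.61691195] seen (322.06756756756755, 244.22972972972974)
[ 2.82603667 -4.38718222]
front-face corners pred [array([349.7, 248.5]), array([349.2, 265. ]), array([308.3, 242.7]), array([308.7, 259. ])]
front-face corners pred [array([351. , 249.2]), array([350.4, 265.8]), array([309.5, 243.4]), array([309.8, 259.8])]
front-face corners pred [array([348.3, 247.9]), array([347.7, 264.4]), array([306.9, 242.1]), array([307.3, 258.5])]
seen [array([350.7, 246.1]), array([349.4, 264.2]), array([312.1, 240.7]), array([311.5, 259.1])]
```

apply_moves(
  deltas=[
    [0,0.1,0.1,-1,0,0,0],
    [0,0.1,0.1,-1,0,0,0],
    [0,0,0.1,-1,0,0,0],
    [0,0,0,-1,0,0,0],
    [0,0,0,-1,0,0,0],
    [0,0,0,-0.8,0,0,0],
    [0,0,0,0,0,0,0],
    [0,0,0,0,0,0,0],
  ],
)

```text
time_s: 3.85
ee_pos: [0.4963, 0.1502, 0.2026]
eef_rot: [3.141, 0.0, 2.328]
force: [-0.4, 0.1, -0.3]
grip_width: 0.094
grip_force: 0.0
```

apply_moves(
  deltas=[
    [200,0,0,0,0,0,0],
    [255,0,0,0,0,0,0],
    [255,0,0,0,0,0,0],
    [255,0,0,0,0,0,0],
    [255,0,0,0,0,0,0],
    [255,0,0,0,0,0,0],
    [255,0,0,0,0,0,0],
    [255,0,0,0,0,0,0],
  ],
  grip_force=8,
)

```text
time_s: 4.65
ee_pos: [0.4962, 0.1502, 0.2025]
eef_rot: [3.142, 0.0, 2.328]
force: [-0.3, -0.1, -0.5]
grip_width: 0.0335
grip_force: 0.0
```

apply_moves(
  deltas=[
    [255,0,0,0,0,0,0],
    [255,0,0,0,0,0,0],
    [255,0,0,0,0,0,0],
    [255,0,0,0,0,0,0],
    [255,0,0,0,0,0,0],
    [255,0,0,0,0,0,0],
    [255,0,0,0,0,0,0],
  ],
)

```text
time_s: 5.35
ee_pos: [0.4974, 0.1514, 0.2025]
eef_rot: [3.137, 0.001, 2.328]
force: [11.7, 10.3, -7.1]
grip_width: 0.0152
grip_force: 8.0
```

```bash
python3 -c "
from h import *
o=ctrl.get_obs();print(o)"
```

```text
{'time_s': 5.35, 'qpos': array([ 0.22414245,  0.25585227,  1.64424524,  0.00181948,  1.23732779,
       -0.53360165]), 'joint_vel': array([-2.78174988e-04, -5.47704161e-05, -4.27736644e-04,  1.96722506e-04,
       -1.63643672e-04, -8.34901458e-04]), 'tau': array([ -3.24676484, -52.79772162, -30.89605093,  -1.72741659,
         3.62067685,  -0.11416568]), 'ee_pos': array([0.49740311, 0.1513667 , 0.20254317]), 'eef_rot': array([3.13712935e+00, 6.37043016e-04, 2.32794703e+00]), 'force': array([11.68847568, 10.34741018, -7.0939259 ]), 'moment': array([ 1.80806071, -2.35203272, -0.16401079]), 'grip_force': 8.007363975048065, 'grip_width': 0.015245280831459304}
```

apply_moves(
  deltas=[
    [255,0.07,0.06,0,0,0,0],
    [255,0.06,0.06,0,0,0,0],
    [255,0,0,0,0,0,0],
    [255,0,0,0,0,0,0],
  ],
)

```text
time_s: 5.75
ee_pos: [0.4979, 0.1518, 0.2025]
eef_rot: [3.14, 0.0, 2.328]
force: [4.9, 5.0, -2.7]
grip_width: 0.0143
grip_force: 8.0
```

```bash
python3 -c "
from h import *
o=ctrl.get_obs();print(o['force'],o['moment'],o['ee_pos'],o['eef_rot'],o['grip_width'])"
```

```text
[ 4.90441697  5.01331719 -2.73169834] [ 0.84333336 -1.06734345 -0.10545347] [0.49791918 0.15181993 0.20250071] [3.13997986e+00 1.70531056e-04 2.32776311e+00] 0.014327316485032831
```

apply_moves(
  deltas=[
    [255,0.07,0.07,0,0,0,0],
    [255,0,0,0,0,0,0],
    [255,0,0,0,0,0,0],
    [255,0,0,0,0,0,0],
  ],
  grip_force=40,
)

```text
time_s: 6.15
ee_pos: [0.4981, 0.152, 0.2025]
eef_rot: [-3.141, -0.0, 2.328]
force: [-1.7, -1.7, 1.7]
grip_width: 0.0139
grip_force: 39.6
```

```bash
python3 -c "
from h import *
o=ctrl.get_obs();print(o['force'],o['moment'],o['ee_pos'],o['eef_rot'],o['grip_width'],o['qpos'])"
```

```text
[-1.66401082 -1.69792565  1.74791293] [-0.31188287  0.23375211 -0.06925104] [0.49808575 0.15195856 0.20245685] [-3.14119494e+00 -2.04223710e-05  2.32771154e+00] 0.013889812674919887 [ 2.25861226e-01  2.60233353e-01  1.63891265e+00 -1.94162201e-04
  1.24279994e+00 -5.30991409e-01]
```

apply_moves(
  deltas=[
    [255,0,0,0,0,0,-0.07],
    [255,0,0,0,0,0,-0.07],
    [255,0,0,0,0,0,-0.07],
    [255,0,0,0,0,0,-0.07],
    [255,0,0,0,0,0,-0.07],
    [255,0,0,0,0,0,-0.07],
    [255,0,0,0,0,0,0],
  ],
)

```text
time_s: 6.85
ee_pos: [0.4978, 0.1517, 0.2024]
eef_rot: [-3.14, 0.0, 1.905]
force: [-3.9, -3.5, 2.8]
grip_width: 0.0138
grip_force: 39.8
```

```bash
python3 -c "
from h import *
o=ctrl.get_obs();print(o['force'],o['moment'],o['ee_pos'],o['eef_rot'],o['grip_width'])"
```

```text
[-3.87366742 -3.47782391  2.76429149] [-0.75116797  0.67553698 -0.07791223] [0.49784516 0.15174842 0.20244695] [-3.14034732e+00  4.25555991e-04  1.90537500e+00] 0.01384163138812872
```

apply_moves(
  deltas=[
    [255,-0.03,-0.03,0,0,0,-0.08],
    [255,0,0,0,0,0,-0.08],
    [255,0,0,0,0,0,-0.08],
    [255,0,0,0,0,0,-0.08],
    [255,0,0,0,0,0,-0.08],
    [255,0,0,0,0,0,-0.08],
    [255,0,0,0,0,0,-0.08],
    [255,0,0,0,0,0,-0.08],
    [255,0,0,0,0,0,-0.08],
    [255,0,0,0,0,0,0],
  ],
)

```text
time_s: 7.85
ee_pos: [0.4972, 0.1517, 0.2024]
eef_rot: [-3.14, 0.001, 1.185]
force: [-7.0, -1.9, 3.9]
grip_width: 0.0137
grip_force: 39.8
```

Run:
```python
from h import *
o=ctrl.get_obs();print(o['force'],o['moment'],o['ee_pos'],o['eef_rot'],o['grip_width'])
c=grab('top','top2.png')
cv2.imwrite('pics/crop4.png',cv2.resize(c['img'][160:250,185:305,::-1],None,fx=6,fy=6,interpolation=cv2.INTER_CUBIC))
```

```text
[-6.9586943  -1.9131776   3.87819862] [-0.30700639  1.17738032 -0.13121303] [0.49722533 0.15173638 0.20244373] [-3.14003379e+00  9.54160411e-04  1.18514940e+00] 0.013733467606355246
top ['img', 'K', 'pose']
```

View pics/crop4.png

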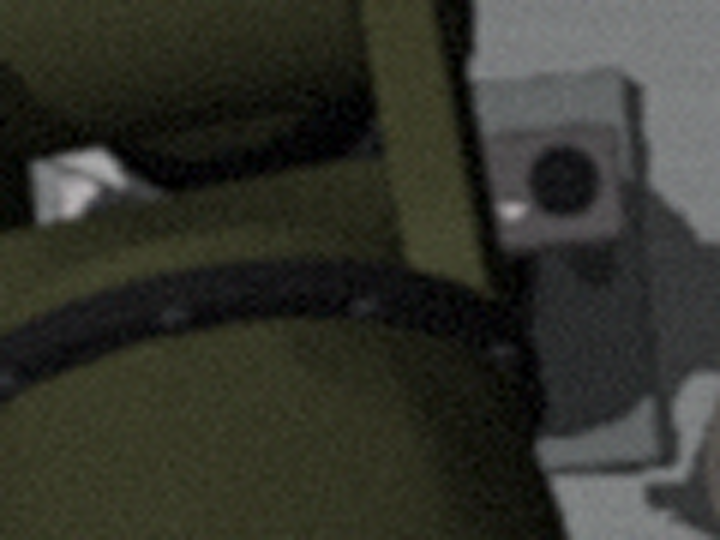

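The arm covers the bar from above, but the visible nut is still at crop (568,180), so the press hasn't moved. I'll finish the turn.

apply_moves(
  deltas=[
    [255,-0.07,-0.02,0,0,0,-0.07],
    [255,0,0,0,0,0,-0.07],
    [255,0,0,0,0,0,-0.07],
    [255,0,0,0,0,0,-0.07],
    [255,0,0,0,0,0,0],
    [255,0,0,0,0,0,0],
  ],
)

```text
time_s: 8.5
ee_pos: [0.4969, 0.1518, 0.2024]
eef_rot: [-3.141, 0.0, 0.91]
force: [-4.4, 2.0, 2.9]
grip_width: 0.0138
grip_force: 39.8
```

```bash
python3 -c "
from h import *
o=ctrl.get_obs();print(o['force'],o['moment'],o['ee_pos'],o['eef_rot'],o['grip_width'])"
```

```text
[-4.44559186  1.96091203  2.88932006] [ 0.3391844   0.89433837 -0.08187002] [0.49694925 0.15181798 0.20244243] [-3.14087145e+00  8.82341808e-05  9.09875612e-01] 0.013786912910323421
```

Yaw is 0.910, on target. Next I relieve the side force, release, rise and check.

apply_moves(
  deltas=[
    [255,-0.04,0.02,0,0,0,0],
    [255,0,0,0,0,0,0],
    [200,0,0,0,0,0,0],
    [100,0,0,0,0,0,0],
    [0,0,0,0,0,0,0],
    [0,0,0,0,0,0,0],
    [0,0,0,0,0,0,0],
    [0,0,0,0,0,0,0],
    [0,0,0,0,0,0,0],
    [0,0,0,0,0,0,0],
  ],
)

```text
time_s: 9.5
ee_pos: [0.4968, 0.1518, 0.2024]
eef_rot: [3.142, -0.0, 0.908]
force: [-0.1, -0.1, 0.4]
grip_width: 0.0728
grip_force: 0.0
```

apply_moves(
  deltas=[
    [0,0,0,0.5,0,0,0],
    [0,0,0,1.5,0,0,0],
    [0,0,0,2,0,0,0],
    [0,0,0,2,0,0,0],
    [0,0,0,3,0,0,0],
    [0,0,0,3,0,0,0],
    [0,0,-3,0,0,0,0],
    [0,0,-4,0,0,0,0],
    [0,0,-4,0,0,0,0],
    [0,0,-4,0,0,0,0],
  ],
)

```text
time_s: 10.5
ee_pos: [0.4965, 0.0004, 0.323]
eef_rot: [3.141, -0.0, 0.908]
force: [0.1, 0.6, 0.3]
grip_width: 0.0937
grip_force: 0.0
```

apply_moves(
  deltas=[
    [0,0,-4,0,0,0,0],
    [0,0,-4,0,0,0,0],
    [0,0,-4,0,0,0,0],
    [0,0,-4,0,0,0,0],
    [0,0,-3,0,0,0,0],
    [0,0,0,0,0,0,0],
  ],
)

```text
time_s: 11.1
ee_pos: [0.4964, -0.1911, 0.3224]
eef_rot: [-3.141, 0.0, 0.904]
force: [0.3, 0.7, 0.1]
grip_width: 0.094
grip_force: 0.0
```

Run:
```python
from h import *
a=grab('top','top3.png')['img'][160:250,185:305,::-1]; b=grab('scene','scene3.png')['img'][225:315,280:400,::-1]
cv2.imwrite('pics/crop5.png',cv2.resize(a,None,fx=6,fy=6,interpolation=cv2.INTER_CUBIC))
cv2.imwrite('pics/crop6.png',cv2.resize(b,None,fx=6,fy=6,interpolation=cv2.INTER_CUBIC))
```

```text
top ['img', 'K', 'pose']
scene ['img', 'K', 'pose']
```

View pics/crop5.png

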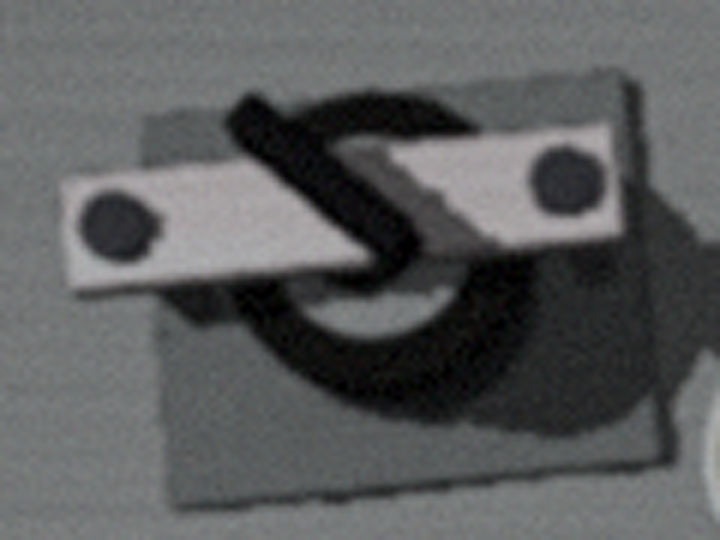

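View pics/crop6.png

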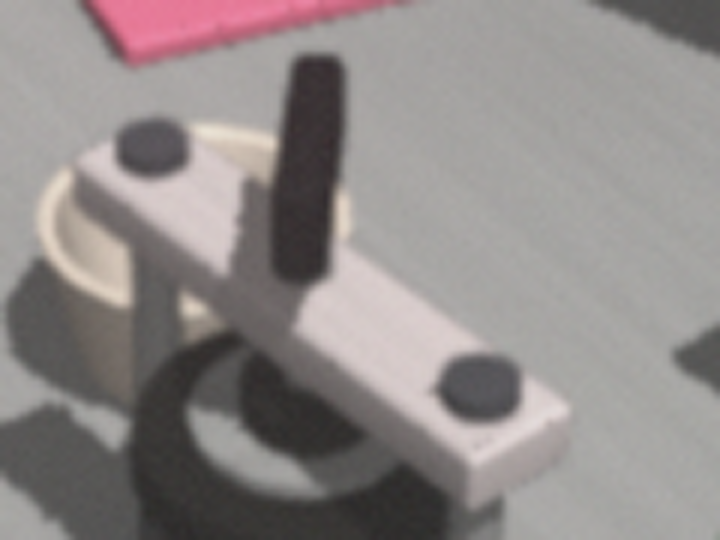

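The bar now runs from crop (248,108) to about (400,245) in the top view, roughly 45° clockwise of the bridge. The nuts and barrel are unmoved, the gripper is clear and nothing has been knocked over.

```bash
python3 -c "
from station import ctrl
print(ctrl.hand_in())"
```

```text
the job is handed in; nothing more can be done
None
```

I turned the barrel press's knob clockwise to about 45° past first contact, let go, and handed the job in at about 11 s. The amethyst press and the look-alikes were not touched.

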